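Make up two candle-stand kits

ROBOT

A 6-joint arm with a two-finger parallel gripper is mounted at the origin on the work surface. World frame = base frame: x ahead of the robot, y to its left, z up, the work surface at z = 0. Lengths are in m, angles in rad, forces in N, time in s.
With the tool pointing down it reaches from about 0.25 to 0.725 m from the base axis. Payload 4 kg.
Tool frame: the origin (TCP) lies at the very end of the fingers, on their centre line; the grasp point (between the pads) lies 19 mm behind it; z points along the fingers, y is the line along which they close (so a half turn about z gives the same grasp; the last joint's range is limited). The gripper opens to 85 mm and grips with 20 to 120 N. Pads are 22 mm wide; open, the fingers measure 114 mm over their backs; the gripper's body (76 mm by 85 mm) begins 54 mm behind the grasp point. The pads swing forward as they close: fully open they stand 13 mm farther back than shut.
Start: joints at [1.15, 0.241, 0.005, 1.335, 0, 1.571], TCP at [0.204, 0.456, 0.231] pointing down, gripper open.
Joint ranges: [-2.72, 2.72], [-1.05, 1.87], [-1.09, 1.28], [-1.99, 2.15], [-1.42, 1.44], [-3.14, 3.14]. Speed limits (rad/s): [2.79, 2.79, 3.14, 3.14, 3.14, 3.14].

INTERFACE

Orientations are given as a rotation vector (axis times angle).
In Python, from plant import readout, viewer, ctrl gives the robot as it stands.
- The arm moves only by the shell command python3 -m jog 'ROWS' [FORCE]. ROWS is JSON, a list that holds one entry, the list of rows, each a list of 7 numbers: the turn, a rotation vector about the world's x, y, z in rad, then the shift along the world's x, y, z in cm, then the closure in counts, from 0 (fully open) to 255 (shut). A call has 1 to 10 rows; each row is the pose to reach, as a shift and turn from the pose commanded when the call began; what a row does not reach only later rows make up. A row lasts 1/12 s, in which the tool goes at most 41.7 mm and 7.16 degrees, less where a joint would pass 70% of its speed; a pose out of reach is approached as far as the arm can. A call with a gripper value outside its range is refused whole. The fingers move at their own pace and stop on an object; FORCE is the grip in N (left out, the last holds). Time passes only in rows, so rows that repeat a pose let the fingers close. It gives the time, the measured TCP pose, the force, the opening and the grip force at its end, in the units of the state.
- readout.read_state(): the state, without advancing time (a new reading comes with each control period).
- viewer.get_image(name): name is "scene" or "side" or "wrist"; returns a dict with "img" (400x640x3 uint8, red, green, blue), "K" (3x3 intrinsics, pixels), "rvec" (rotation vector, rad) and "tvec" (3), from world to camera coordinates, as OpenCV has them. Camera axes: x right, y down, z forward; pixel columns grow to the right and rows downward; lengths in m; the calibration is good to about 2 mm. A picture is of the moment at which its call begins. There is no depth.
- ctrl.close_job(): hands the job in; it is judged then, once.
The state is a dict: "t": time; "joint_pos": joint angles; "qd": joint speeds; "joint_torque": joint torques, N m; "position": TCP position; "ee_rot": TCP orientation; "wrist_force": force on the tool from outside, world axes, zero at the start; "ft_torque": the same for the moment, N m; "opening": finger opening in m; "finger_force": force on a finger pad.
Only numpy, scipy, OpenCV 4.12 (cv2) and the standard library are available. Lean on these libraries where they do the work, as an engineer would, in place of code of your own. Each camera call takes 0.05 s, during which the arm holds its last target. There are 200 camera calls.

TASK

Make up the two kits of candle-stand parts: into the blue tray put the copper bell foot, the brass cup and the steel punch; into the red tray put the brass bell foot and the copper cup. Bell feet stand upright in the large square well, cups stand mouth up in the smaller well next to it, and the punch lies flat in the long trough. Set every piece down gently without dropping it, let go of it, and leave the dark steel disc where it is.

Things in the scene. Friction and masses are not known exactly. Their poses are not given: they have to be found in the camera images.
- copper_bell_center (a point): Red-brown copper bell-shaped candle-stand foot standing on its wide end, 80 mm tall: foot 64 mm in diameter, tapering to a plain round neck 28 mm in diameter that fills the upper 34 mm (from 6 mm above this point to the top, 40 mm above it). 0.3 kg. The point is on its axis, half-way up; z points up its axis.
- brass_bell_center (a point): Yellow brass bell-shaped candle-stand foot standing on its wide end, 80 mm tall: foot 64 mm in diameter, tapering to a plain round neck 28 mm in diameter that fills the upper 34 mm (from 6 mm above this point to the top, 40 mm above it). 0.3 kg. The point is on its axis, half-way up; z points up its axis.
- copper_cup_center (a point): Red-brown copper candle cup, an open round straight-sided cup standing mouth up, 44 mm outer diameter, 40 mm tall, 3 mm wall. 0.12 kg. The point is on its axis, half-way up; z points to its mouth.
- brass_cup_center (a point): Yellow brass candle cup, an open round straight-sided cup standing mouth up, 44 mm outer diameter, 40 mm tall, 3 mm wall. 0.12 kg. The point is on its axis, half-way up; z points to its mouth.
- punch_center (a point): Steel chasing punch lying flat: a square bar 12 by 12 mm, 110 mm long along its x, bright in the middle with dark ends. 0.12 kg. The point is at the middle of the bar, half-way up (6 mm above what it lies on); either end may point either way.
- blue_tray: Blue kit tray, fixed, 171 (x) by 167 mm (y); origin: centre of underside. Floor 8 mm, rim and partitions (5 mm thick) 18 mm above origin. Wells, centres in tray frame, grey outline marks: bell 86 x 86 mm at (+37.5, -35.5); cup 86 (x) by 66 (y) mm at (+37.5, +45.5); punch trough 70 (x) by 157 (y) mm at (-45.5, 0).
- red_tray: Red kit tray, fixed, 171 (x) by 167 mm (y); origin: centre of underside. Floor 8 mm, rim and partitions (5 mm thick) 18 mm above origin. Wells, centres in tray frame, grey outline marks: bell 86 x 86 mm at (+37.5, -35.5); cup 86 (x) by 66 (y) mm at (+37.5, +45.5); punch trough 70 (x) by 157 (y) mm at (-45.5, 0). Its trough stays empty in this job.
- die: Bystander: plain dark steel disc, 48 mm in diameter, 22 mm tall, standing loose among the stock; origin at the centre of its underside. Not part of either kit.

How it is judged:
By the outcome, as a careful person would: the job done as asked, in the order asked, and still so for the second after the job is handed in, with the robot touching nothing.
It also fails if it takes over 136 s, if anything falls off the work surface, if the arm or the gripper's body presses on something with over 40 N, if the wrist force passes 120 N, or if a joint passes its speed limit or range.

## Working session

There is one attempt and no reset: what is moved stays moved. The work goes in short steps, Python scripts to look and compute and a shell command to move; the robot and the scene stay as the last step left them, time stands still between calls to the robot, and variables do not carry over. Pictures are saved under pics/ and viewed, at most 14 in all, crops included, and the job is handed in when it is done.

```bash
mkdir -p pics; ls
python3 - <<'E'
from plant import readout, viewer
import cv2,pickle
d={}
for n in ["scene","side"]:
    v=viewer.get_image(n); d[n]=v
    cv2.imwrite(f"pics/{n}0.png",v["img"][:,:,::-1])
    print(n,v["K"],v["rvec"],v["tvec"])
pickle.dump(d,open("v0.pkl","wb"))
print(readout.read_state())
E
```

```text
pics
scene [[452.20654187   0.         322.71869576]
 [  0.         452.20654187 204.20159002]
 [  0.           0.           1.        ]] [ 2.22645019  1.35361023 -0.41180879] [-0.24203675 -0.38545202  1.31084446]
side [[425.99377093   0.         324.02177118]
 [  0.         425.99377093 206.81613654]
 [  0.           0.           1.        ]] [ 0.3205346  -2.63015441  1.42978325] [0.55944788 0.12371164 0.74337516]
{'t': 0.1, 'joint_pos': array([ 1.14996737e+00,  2.41372227e-01,  3.85562223e-03,  1.33519904e+00,
       -6.71185207e-06,  1.57079828e+00]), 'qd': array([ 0.00045999, -0.00329264,  0.00094428,  0.00020625,  0.00066169,
       -0.00147172]), 'joint_torque': array([ 2.34830286e-04, -3.73137903e+01,  2.53010559e+01,  1.08399871e-02,
        1.25402383e-05,  3.17741929e-06]), 'position': array([0.20402871, 0.45585664, 0.23048343]), 'ee_rot': array([-6.56089891e-01, -3.07191542e+00,  2.95019236e-03]), 'wrist_force': array([-0.07865914,  0.1497671 , -0.2838716 ]), 'ft_torque': array([0.03221718, 0.04101982, 0.01448595]), 'finger_force': 0.0, 'opening': 0.08517565263962125}
```

View pics/scene0.png

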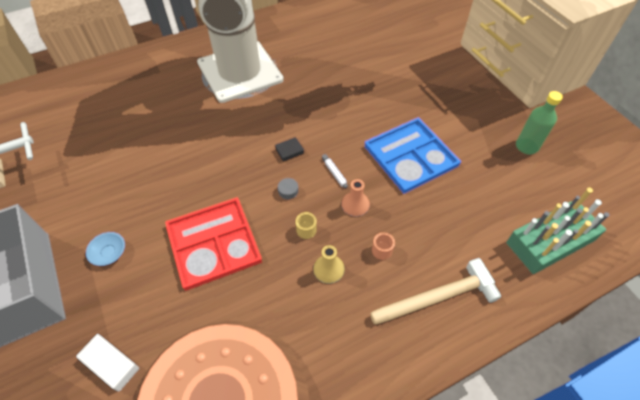

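View pics/side0.png

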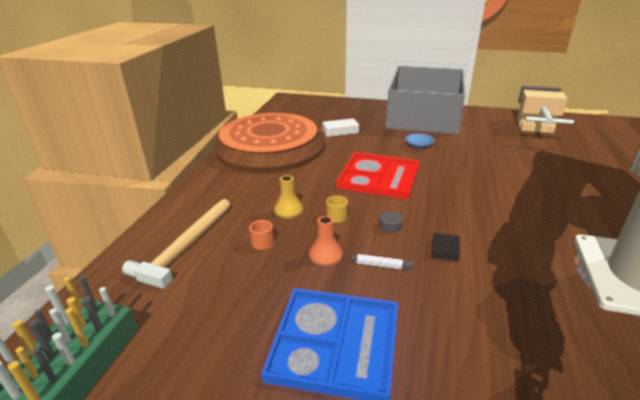

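The scene picture shows the blue tray (412,155), red tray (212,243), copper bell (356,197), brass bell (329,263), brass cup (306,225), copper cup (383,246), punch (335,171) and die (288,188). The side picture shows all of them too, with nothing occluded.

```bash
cat > h.py <<'E'
import numpy as np,cv2
def cam(v):
    R,_=cv2.Rodrigues(np.asarray(v["rvec"],float)); return R,np.asarray(v["tvec"],float).ravel(),np.asarray(v["K"])
def cast(v,uv,z):
    R,t,K=cam(v); uv=np.atleast_2d(uv); d=(np.linalg.inv(K)@np.c_[uv,np.ones(len(uv))].T).T@R
    c=-R.T@t; return c+d*((z-c[2])/d[:,2])[:,None]
def proj(v,p):
    R,t,K=cam(v); q=(R@np.atleast_2d(p).T).T+t; q=q@K.T; return q[:,:2]/q[:,2:]
def hsv(v): return cv2.cvtColor(v["img"],cv2.COLOR_RGB2HSV)
def blobs(m,amin=20):
    n,l,s,c=cv2.connectedComponentsWithStats(m.astype(np.uint8)); return [(l==i,s[i],c[i]) for i in range(1,n) if s[i,4]>=amin]
def tri(vs,uvs):
    A=[];b=[]
    for v,uv in zip(vs,uvs):
        R,t,K=cam(v);d=R.T@np.linalg.inv(K)@np.r_[uv,1];d/=np.linalg.norm(d);P=np.eye(3)-np.outer(d,d);A.append(P);b.append(P@(-R.T@t))
    return np.linalg.lstsq(np.vstack(A),np.hstack(b),rcond=None)[0]
E
python3 - <<'E'
import pickle;from h import *
d=pickle.load(open("v0.pkl","rb"))
for n,v in d.items():
    H=hsv(v);h,s,w=[H[:,:,i].astype(int) for i in range(3)]
    print(n,"tcp",proj(v,[[.204,.456,.231]]))
    M={"blue":(h>100)&(h<120)&(s>180)&(w>120),"red":((h<4)|(h>175))&(s>190)&(w>150),
       "yellow":(h>=20)&(h<32)&(s>130)&(w>90),"copper":(h>=3)&(h<13)&(s>110)&(w>150),}
    for k,m in M.items():
        print(k)
        for b,st,c in blobs(m,100): print("  ",st,c.round(1),cast(v,c,0.02)[0].round(3))
    # grey marks
    for k in("blue","red"):
        B=max(blobs(M[k],500),key=lambda b:b[1][4])[0] if k=="red" or n=="scene" else max(blobs(M[k],500),key=lambda b:b[1][4])[0]
        pts=np.argwhere(B)[:,::-1].astype(np.int32); hull=cv2.fillConvexPoly(np.zeros(B.shape,np.uint8),cv2.convexHull(pts),1)>0
        for b,st,c in blobs(hull&(s<70)&(w>110),20): print(k,"mark",st[4],c.round(1),cast(v,c,0.008)[0].round(4))
E
```

```text
scene tcp [[424.9972368  -10.10286031]]
blue
red
yellow
   [547  92  16  13 111] [553.7  99.2] [0.519 0.704 0.02 ]
   [300 215  14  13 139] [306.1 220.7] [ 0.558 -0.058  0.02 ]
   [297 228  18  10 120] [305.3 232.7] [ 0.585 -0.073  0.02 ]
   [318 258  17  23 195] [326.5 267.8] [ 0.68  -0.071  0.02 ]
copper
   [  218     0   254   109 10843] [359.8  39.6] [0.057 0.369 0.02 ]
   [    0    37   640   363 68845] [305.5 232.4] [ 0.584 -0.073  0.02 ]
   [557  93  59  32 868] [584.1 109.1] [0.585 0.749 0.02 ]
   [  0 117  22  26 279] [  9.1 130.6] [-0.034 -0.611  0.02 ]
   [590 117  39  13 159] [611.8 123.2] [0.655 0.775 0.02 ]
   [456 295  29  27 256] [469.6 307.4] [0.886 0.139 0.02 ]
   [413 296  55  37 464] [438.  312.4] [0.866 0.078 0.02 ]
   [447 324  45  39 294] [470.6 344.5] [0.946 0.096 0.02 ]
   [ 153  338  130   62 4289] [221.5 368.7] [ 0.772 -0.336  0.02 ]
   [ 49 358  44  36 443] [ 70.5 374.2] [ 0.655 -0.583  0.02 ]
   [ 188  372   60   28 1282] [218.3 387.7] [ 0.8   -0.352  0.02 ]
   [350 383  40  17 277] [371.5 393.6] [ 0.935 -0.115  0.02 ]
   [ 79 385  52  15 336] [103.3 394.9] [ 0.718 -0.537  0.02 ]
   [391 386  25  14 116] [405.1 394.4] [ 0.963 -0.062  0.02 ]Traceback (most recent call last):
  File "<stdin>", line 13, in <module>
ValueError: max() iterable argument is empty
```

Run:
```python
import pickle;from h import *
d=pickle.load(open("v0.pkl","rb"))
P={"scene":dict(blue=(372,152),red=(175,250),cbell=(356,207),neck=(357,190),bbell=(329,272),bneck=(329,258),hole=(329,253),bcup=(305,233),ccup=(383,252),wood=(450,220),wood2=(340,230),mark=(408,170),markr=(200,262),punch=(335,171),end=(327,158),die=(288,188)),
"side":dict(blue=(280,350),red=(345,180),cbell=(325,250),neck=(325,231),bbell=(288,207),bneck=(287,190),bcup=(337,213),ccup=(262,240),wood=(300,270),wood2=(200,300),mark=(315,318),markr=(368,166),punch=(380,262),end=(406,264))}
for n in d:
    H=hsv(d[n])
    for k,(x,y) in P[n].items(): print(n,k,H[y,x], H[y-1:y+2,x-1:x+2].reshape(-1,3).mean(0).round())
```

```text
scene blue [108 178 181] [108. 172. 183.]
scene red [  1 176 255] [  1. 176. 250.]
scene cbell [  9 132 189] [ 10. 133. 189.]
scene neck [ 10 129 207] [ 10. 129. 203.]
scene bbell [ 22 130 180] [ 22. 131. 180.]
scene bneck [ 22 124 220] [ 22. 125. 211.]
scene hole [ 0  4 69] [74. 21. 76.]
scene bcup [ 21 135 159] [ 21. 134. 159.]
scene ccup [  9 133 174] [  9. 132. 180.]
scene wood [ 12 125 169] [ 13. 126. 169.]
scene wood2 [ 12 127 157] [ 12. 128. 157.]
scene mark [120   2 210] [118.   2. 210.]
scene markr [105   2 208] [118.   2. 209.]
scene punch [  0   0 255] [ 46.   1. 254.]
scene end [  6   8 164] [ 65.  14. 172.]
scene die [100   5 141] [104.   6. 142.]
side blue [109 195 226] [109. 197. 225.]
side red [  3 230 248] [  2. 223. 248.]
side cbell [ 10 157 242] [ 10. 158. 242.]
side neck [  9 167 217] [  9. 167. 219.]
side bbell [ 22 170 240] [ 22. 170. 239.]
side bneck [ 20 174 205] [ 20. 175. 205.]
side bcup [ 20 170 205] [ 20. 174. 202.]
side ccup [  9 165 212] [  9. 168. 208.]
side wood [ 11 145 121] [ 11. 145. 123.]
side wood2 [ 10 150 122] [ 11. 152. 125.]
side mark [111  10 171] [122.   8. 174.]
side markr [175   9 177] [ 77.   8. 176.]
side punch [162   6 217] [151.   3. 218.]
side end [162  13 101] [122.  12. 101.]
```

Run:
```python
import pickle;from h import *
d=pickle.load(open("v0.pkl","rb"))
MK={"scene":dict(blue=(365,120,460,190),red=(166,200,262,287)),"side":dict(blue=(265,290,400,395),red=(338,152,420,196))}
for k in("blue","red"):
  for n,v in d.items():
    H=hsv(v);x0,y0,x1,y1=MK[n][k];m=np.zeros(H.shape[:2],bool);m[y0:y1,x0:x1]=True
    for b,st,c in blobs(m&(H[...,1]<75)&(H[...,2]>130),60): print(k,n,st[4],c.round(1),cast(v,c,0.008)[0].round(4))
R={"scene":dict(cbell=(338,175,375,218),bbell=(310,243,350,284),bcup=(292,210,322,242),ccup=(368,230,400,262),punch=(318,150,350,190),die=(274,176,302,202)),
"side":dict(cbell=(305,213,345,266),bbell=(270,173,306,219),bcup=(323,193,353,224),ccup=(246,218,278,251),punch=(350,252,414,272),die=(374,210,406,234))}
tiles=[]
for n,v in d.items():
  H=hsv(v).astype(int);h,s,w=H[...,0],H[...,1],H[...,2]
  for k,(x0,y0,x1,y1) in R[n].items():
    m=np.zeros(h.shape,bool);m[y0:y1,x0:x1]=True
    low=m&(s<75)
    if k in("punch","die"): q=low&(s<60)
    elif k[0]=="b": q=m&(h>=17)&(h<35)
    else: q=m&(h<=11)&(w>(140 if n=="side" else 172))
    bs=blobs(q,30)
    for b,st,c in sorted(bs,key=lambda b:-b[1][4])[:2]:
        print(n,k,st,c.round(1))
    if "bell" in k:
        for b,st,c in blobs(low&(w<150),4): print(n,k,"HOLE",st,c.round(1),cast(v,c,0.08)[0].round(4))
    c=cv2.resize(v["img"][y0:y1,x0:x1],None,fx=4,fy=4,interpolation=cv2.INTER_NEAREST);mm=cv2.resize(np.repeat((q*255).astype(np.uint8)[y0:y1,x0:x1,None],3,2),None,fx=4,fy=4,interpolation=cv2.INTER_NEAREST)
    t=np.zeros((220,260*1+260,3),np.uint8)
    t[:c.shape[0],:min(260,c.shape[1])]=c[:220,:260];t[:c.shape[0],260:260+mm.shape[1]]=mm[:220,:260];tiles.append(cv2.resize(t,(260,110)))
g=np.vstack([np.hstack(tiles[i:i+3]) for i in range(0,12,3)])
cv2.imwrite("pics/t1.png",g[:,:,::-1])
```

```text
blue scene 75 [387.7 130. ] [0.4003 0.2546 0.008 ]
blue scene 80 [440.5 139.3] [0.4895 0.3572 0.008 ]
blue scene 192 [400. 142.] [0.4496 0.2606 0.008 ]
blue scene 190 [434.9 156.7] [0.5304 0.3111 0.008 ]
blue scene 431 [408.4 169.7] [0.5345 0.2301 0.008 ]
blue side 961 [315.4 318.2] [0.532  0.2319 0.008 ]
blue side 540 [365.2 347.1] [0.4474 0.2678 0.008 ]
blue side 611 [302.8 361. ] [0.5285 0.3121 0.008 ]
red scene 264 [207.  225.1] [ 0.4592 -0.257   0.008 ]
red scene 278 [237.6 248.4] [ 0.5457 -0.2178  0.008 ]
red scene 630 [200.9 261.8] [ 0.5401 -0.2989  0.008 ]
red side 174 [367.9 165.2] [ 0.5371 -0.2992  0.008 ]
red side 90 [397.1 176.7] [ 0.4574 -0.2546  0.008 ]
red side 91 [359.8 179.8] [ 0.5434 -0.2185  0.008 ]
scene cbell [342 179  29  36 607] [356.1 199.7]
scene cbell [338 175   9   9  39] [342.5 178.2]
scene cbell HOLE [338 182  10   6  24] [343.4 185.3] [0.5479 0.039  0.08  ]
scene cbell HOLE [355 183   5   4  18] [357.  184.3] [0.5593 0.0666 0.08  ]
scene bbell [313 245  32  39 854] [328.5 266. ]
scene bbell HOLE [326 249   7   6  32] [328.8 251.5] [ 0.6767 -0.0648  0.08  ]
scene bcup [295 211  22  28 509] [305.8 224.7]
scene ccup [373 232  22  25 296] [383.4 243. ]
scene punch [322 154  25  34 298] [334.6 170.9]
scene die [278 178  20  21 343] [287.6 188.1]
side cbell [ 309  215   34   51 1080] [325.1 245. ]
side cbell HOLE [323 219   6   2   7] [325.4 219.7] [0.5567 0.0668 0.08  ]
side bbell [274 175  29  44 824] [287.6 199.8]
side bcup [326 195  22  28 503] [337.  207.6]
side ccup [248 219  25  31 661] [260.7 233.9]
side punch [352 254  52  15 505] [378.2 260.9]
side punch [405 261   7   9  55] [407.9 264.6]
side die [380 212  22  20 373] [390.3 221.4]
```

View pics/t1.png

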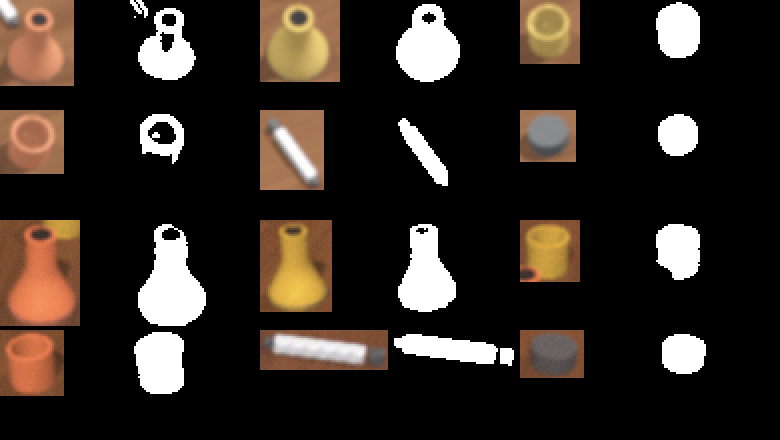

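The tiles show clean silhouettes for every piece; only the copper cup's scene mask is ragged at the bottom. The hole pixels give bells' axes: scene (357,184) and (329,251).

Run:
```python
import pickle;from h import *
d=pickle.load(open("v0.pkl","rb"));S,D=d["scene"],d["side"]
marks=np.array([[37.5,-35.5],[37.5,45.5],[-45.5,0]])/1e3
obs={"blue scene":[[.5345,.2301],[.5304,.3111],[.4496,.2606]],"blue side":[[.532,.2319],[.5285,.3121],[.4474,.2678]],
"red scene":[[.5401,-.2989],[.5457,-.2178],[.4592,-.2570]],"red side":[[.5371,-.2992],[.5434,-.2185],[.4574,-.2546]]}
for k,o in obs.items():
    o=np.array(o);a=marks-marks.mean(0);b=o-o.mean(0)
    th=np.arctan2((a[:,0]*b[:,1]-a[:,1]*b[:,0]).sum(),(a*b).sum());R=np.array([[np.cos(th),-np.sin(th)],[np.sin(th),np.cos(th)]])
    c=o.mean(0)-R@marks.mean(0);print(k,"org",c.round(4),"yaw deg",np.degrees(th).round(2),"res mm",((marks@R.T+c-o)*1e3).round(1).tolist())
for k,s,e in [("bcup",(305.7,224.5),(336.7,208.5)),("ccup",(383.3,245.5),(260.2,234.2))]:
    print(k,cast(S,s,.02)[0].round(4),cast(D,e,.02)[0].round(4),tri([S,D],[s,e]).round(4))
print("die",cast(S,(287.6,188.1),.011)[0].round(3),cast(D,(390.3,221.4),.011)[0].round(3))
print("bbell side top",cast(D,(287.5,178.5),.08)[0].round(4))
for v,roi,n in[(S,(318,150,350,190),"s"),(D,(350,252,414,272),"d")]:
    H=hsv(v);m=np.zeros(H.shape[:2],bool);m[roi[1]:roi[3],roi[0]:roi[2]]=1
    pts=np.argwhere(m&(H[...,1]<70))[:,::-1].astype(np.float32)
    r=cv2.minAreaRect(pts);bx=cv2.boxPoints(r);print("punch",r,cast(v,r[0],.006)[0].round(4))
    vx,vy,x,y=cv2.fitLine(pts,cv2.DIST_L2,0,.01,.01).ravel();p=cast(v,[[x-20*vx,y-20*vy],[x+20*vx,y+20*vy]],.006);q=p[1]-p[0];print("yaw",np.degrees(np.arctan2(q[1],q[0])))
```

```text
blue scene org [0.4952 0.2634] yaw deg 3.21 res mm [[0.1, -0.1], [-0.3, -0.2], [0.2, 0.2]]
blue side org [0.4928 0.2671] yaw deg 0.72 res mm [[-1.2, 0.2], [1.3, 1.0], [-0.1, -1.2]]
red scene org [ 0.5049 -0.2605] yaw deg -4.2 res mm [[-0.3, 0.2], [-0.0, -0.1], [0.4, -0.2]]
red side org [ 0.5025 -0.2598] yaw deg -5.58 res mm [[-0.7, 0.4], [0.9, 0.3], [-0.2, -0.8]]
bcup [ 0.5661 -0.0633  0.02  ] [ 0.5656 -0.0636  0.02  ] [ 0.5658 -0.0634  0.02  ]
ccup [0.6898 0.0611 0.02  ] [0.6905 0.06   0.02  ] [0.6901 0.0608 0.0207]
die [ 0.452 -0.055  0.011] [ 0.45  -0.055  0.011]
bbell side top [ 0.6716 -0.0629  0.08  ]
punch ((334.4756774902344, 170.654052734375), (39.99567413330078, 8.52849006652832), 53.97262954711914) [0.453  0.0699 0.006 ]
yaw 1.397780647293423
punch ((381.70001220703125, 261.4000244140625), (60.280879974365234, 10.791021347045898), 7.125016689300537) [0.4505 0.0697 0.006 ]
yaw -177.92150593937023
```

```bash
python3 -m jog '[[[0,0,-0.12,3.5,-3.9,-0.8,0],[0,0,-0.23,7,-7.8,-1.6,0],[0,0,-0.35,10.5,-11.7,-2.4,0],[0,0,-0.46,14,-15.6,-3.2,0],[0,0,-0.58,17.5,-19.5,-4,0],[0,0,-0.69,21,-23.3,-4.8,0],[0,0,-0.81,24.5,-27.2,-5.6,0],[0,0,-0.92,28,-31,-6.4,0],[0,0,-1.04,31.5,-35,-7,0],[0,0,-1.15,35.4,-38.9,-7.5,0]]]' 40
python3 -m jog '[[[0,0,0,0,0,0,0],[0,0,0,0,0,0,0],[0,0,0,0,0,0,0]]]'
cat >> h.py <<'E'
def snap(n,f=None):
    from plant import viewer
    v=viewer.get_image(n)
    if f: cv2.imwrite("pics/"+f,v["img"][:,:,::-1])
    return v
def st():
    from plant import readout
    s=readout.read_state();print("t",round(s["t"],2),"p",s["position"].round(4),"rot",s["ee_rot"].round(3),"j",s["joint_pos"].round(2),"F",s["wrist_force"].round(1),"op",round(s["opening"],4),"ff",round(s["finger_force"],1))
E
python3 -c "
from h import *;st();v=snap('wrist','w1.png');print(proj(v,[[.558,.067,.08],[.566,-.0634,.04],[.69,.0606,.04],[.452,.07,.012]]).round(0))"
```

```text
t: 0.93
position: [0.4811, 0.1486, 0.1694]
ee_rot: [-2.228, -2.214, 0.001]
wrist_force: [0.4, 0.1, -0.0]
opening: 0.0851
finger_force: 0.0
t: 1.18
position: [0.48, 0.1505, 0.1696]
ee_rot: [-2.221, -2.221, 0.002]
wrist_force: [0.2, 0.6, 0.6]
opening: 0.0854
finger_force: 0.0
t 1.18 p [0.48   0.1505 0.1696] rot [-2.221e+00 -2.221e+00  2.000e-03] j [ 0.3   0.28 -0.1   1.19  0.    1.87] F [0.2 0.6 0.6] op 0.0854 ff 0.0
[[401. 291.]
 [390. 366.]
 [510. 275.]
 [296. 256.]]
```

View pics/w1.png

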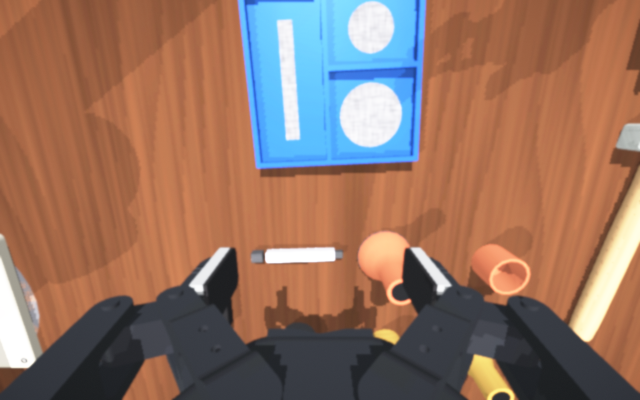

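The wrist picture shows the bell neck mouth at (400,291), punch (297,255) and copper cup (508,275), all within a few pixels of predictions. The map is good.

```bash
python3 -m jog '[[[0,0,0,2.6,-2.8,0,0],[0,0,0,5.2,-5.6,0,0],[0,0,0,7.8,-8.35,0,0],[0,0,0,7.8,-8.35,-1.5,0],[0,0,0,7.8,-8.35,-4,0],[0,0,0,7.8,-8.35,-7,0],[0,0,0,7.8,-8.35,-9.5,0],[0,0,0,7.8,-8.35,-11.5,0],[0,0,0,7.8,-8.35,-12.2,0],[0,0,0,7.8,-8.35,-12.2,0]]]'
python3 -c "
from h import *;st();v=snap('wrist');from h import *
H=hsv(v).astype(int)
for k,r in dict(blue=(0,0,640,400)).items():
  for b,s,c in blobs((H[...,1]<25)&(H[...,2]>185),300): print(s,c.round(0),cast(v,c,.008)[0].round(4))"
```

```text
t: 2.07
position: [0.5563, 0.0686, 0.0464]
ee_rot: [-2.216, -2.223, 0.005]
wrist_force: [-0.8, -0.2, -0.4]
opening: 0.0852
finger_force: 0.0
t 2.07 p [0.5563 0.0686 0.0464] rot [-2.216 -2.223  0.005] j [ 0.12  0.51 -0.11  0.96  0.    1.69] F [-0.8 -0.2 -0.4] op 0.0852 ff 0.0
[244   0  71  15 728] [279.   5.] [0.533  0.2024 0.008 ]
[ 113  214  124   25 2639] [175. 226.] [0.4555 0.0688 0.008 ]
[189 248  40  45 522] [207. 270.] [0.4746 0.0352 0.008 ]
[411 248  40  46 536] [432. 270.] [0.6383 0.0359 0.008 ]
```

Close, slowly centring.

```bash
python3 -m jog '[[[0,0,0,0,-0.1,0,150],[0,0,0,0,-0.1,0,150],[0,0,0,0,-0.1,0,200],[0,0,0,0,-0.1,0,255],[0,0,0,0,-0.1,0,255],[0,0,0,0,-0.1,0,255],[0,0,0,0,-0.1,0,255],[0,0,0,0,-0.1,0,255],[0,0,0,0,-0.1,0,255],[0,0,0,0,-0.1,0,255]]]' 40
python3 -m jog '[[[0,0,0,0,0,0,255],[0,0,0,0,0,0.3,255],[0,0,0,0,0,1.5,255],[0,0,0,0,0,3.5,255],[0,0,0,0,0,6,255],[0,0,0,0,0,6,255],[0,0,0,0,0,6,255]]]'
python3 -c "
from h import *;st();snap('side','s2.png')"
```

```text
t: 2.95
position: [0.5589, 0.0662, 0.0491]
ee_rot: [2.221, 2.221, 0.001]
wrist_force: [-2.0, -0.6, 5.5]
opening: 0.0266
finger_force: 39.2
t: 3.53
position: [0.5595, 0.0662, 0.1087]
ee_rot: [2.22, 2.22, 0.003]
wrist_force: [0.6, -0.8, -4.2]
opening: 0.0272
finger_force: 40.1
t 3.53 p [0.5595 0.0662 0.1087] rot [2.22  2.22  0.003] j [ 0.12  0.44 -0.04  1.09 -0.    1.69] F [ 0.6 -0.8 -4.2] op 0.0272 ff 40.1
```

View pics/s2.png

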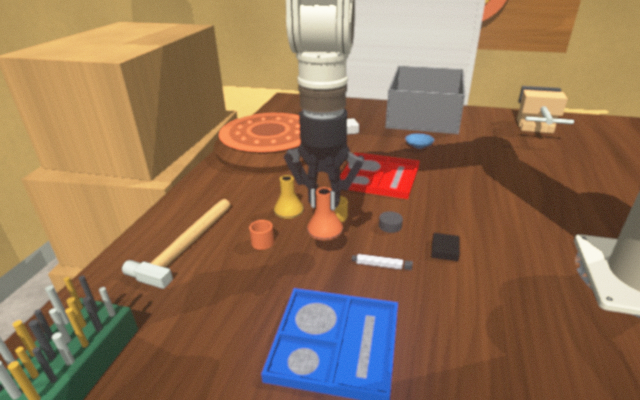

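The picture shows the copper bell (325,215) hanging upright in the fingers, clear of the table.

```bash
python3 -m jog '[[[0,0,0,-0.3,2,0,255],[0,0,0,-0.8,5,0,255],[0,0,0,-1.3,8.5,0,255],[0,0,0,-1.9,12,0,255],[0,0,0,-2.4,15,0,255],[0,0,0,-2.6,16.5,0,255],[0,0,0,-2.6,16.5,0,255],[0,0,0,-2.6,16.5,-1.5,255],[0,0,0,-2.6,16.5,-3,255],[0,0,0,-2.6,16.5,-4,255]]]'
python3 -m jog '[[[0,0,0,0,0,-0.3,255],[0,0,0,0,0,-0.6,255],[0,0,0,0,0,-0.8,255],[0,0,0,0,0,-1.0,255],[0,0,0,0,0,-1.1,255],[0,0,0,0,0,-1.15,255],[0,0,0,0,0,-1.2,255],[0,0,0,0,0,-1.2,255],[0,0,0,0,0,-1.2,255]]]'
```

```text
t: 4.42
position: [0.5307, 0.2298, 0.0649]
ee_rot: [-2.221, -2.22, 0.008]
wrist_force: [-0.3, -0.1, -3.4]
opening: 0.0269
finger_force: 40.0
t: 5.17
position: [0.533, 0.2313, 0.0571]
ee_rot: [2.221, 2.221, 0.002]
wrist_force: [-1.5, -1.8, 2.0]
opening: 0.0267
finger_force: 40.6
```

```bash
python3 -m jog '[[[0,0,0,0,0,0,180],[0,0,0,0,0,0,130],[0,0,0,0,0,0,80],[0,0,0,0,0,0,20],[0,0,0,0,0,0,20],[0,0,0,0,0,0.2,20],[0,0,0,0,0,2,20],[0,0,0,0,0,5,20],[0,0,0,0,0,8,20],[0,0,0,0,0,8,20]]]'
python3 -m jog '[[[0,0,0,0.3,-3,0,20],[0,0,0,0.7,-6.5,0,20],[0,0,0,1.1,-10,0,20],[0,0,0,1.5,-14,0,20],[0,0,0,2,-18,0,20],[0,0,0,2.4,-22,0,20],[0,0,0,2.8,-26,0,20],[0,0,0,3.3,-29.4,0,40],[0,0,0,3.3,-29.4,0,40],[0,0,0,3.3,-29.4,0,40]]]' 25
python3 -c "
from h import *;st();v=snap('side','s3.png')"
```

```text
t: 6.0
position: [0.5364, 0.2328, 0.1428]
ee_rot: [2.218, 2.218, 0.017]
wrist_force: [1.1, 0.1, 0.8]
opening: 0.0783
finger_force: 0.0
t: 6.83
position: [0.5658, -0.0649, 0.1361]
ee_rot: [2.226, 2.217, 0.001]
wrist_force: [0.2, -0.2, -0.9]
opening: 0.0721
finger_force: 0.0
t 6.83 p [ 0.5658 -0.0649  0.1361] rot [2.226e+00 2.217e+00 1.000e-03] j [-0.11  0.43  0.03  1.16  0.    1.46] F [ 0.2 -0.2 -0.9] op 0.0721 ff 0.0
```

View pics/s3.png

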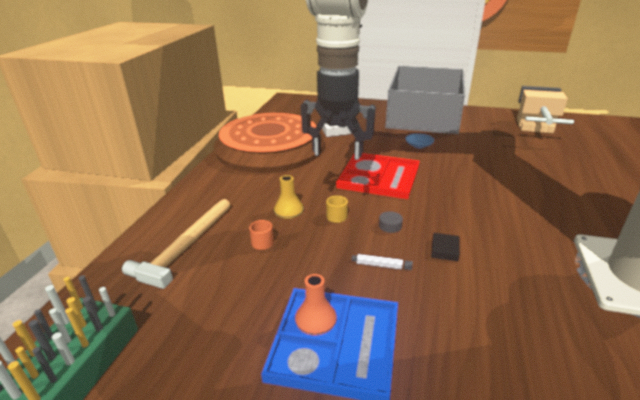

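The copper bell stands upright in the blue bell well (315,305); the gripper is over the brass cup.

```bash
python3 -m jog '[[[0,0,0,0,0.1,-3,40],[0,0,0,0,0.1,-6,40],[0,0,0,0,0.1,-9,40],[0,0,0,0,0.1,-11,40],[0,0,0,0,0.1,-12.2,40],[0,0,0,0,0.1,-12.2,40],[0,0,0,0,0.1,-12.2,100],[0,0,0,0,0.1,-12.2,130],[0,0,0,0,0.1,-12.2,255],[0,0,0,0,0.1,-12.2,255]]]' 25
python3 -m jog '[[[0,0,0,0,0,0,255],[0,0,0,0,0,0,255],[0,0,0,0,0,0,255],[0,0,0,0,0,0,255],[0,0,0,0,0,1,255],[0,0,0,0,0,3,255],[0,0,0,0,0,6,255],[0,0,0,0,0,10,255],[0,0,0,0,0,10,255],[0,0,0,0,0,10,255]]]'
```

```text
t: 7.72
position: [0.5669, -0.0614, 0.0157]
ee_rot: [2.219, 2.221, 0.004]
wrist_force: [0.5, 1.3, 2.1]
opening: 0.0438
finger_force: 25.9
t: 8.55
position: [0.5677, -0.0625, 0.1175]
ee_rot: [2.218, 2.217, 0.006]
wrist_force: [-0.6, 0.3, -1.9]
opening: 0.0436
finger_force: 26.0
```

```bash
python3 -m jog '[[[0,0,0,-0.2,2,1.5,255],[0,0,0,-0.6,6,3,255],[0,0,0,-1,10,3,255],[0,0,0,-1.4,14,3,255],[0,0,0,-1.8,18,3,255],[0,0,0,-2.2,22,3,255],[0,0,0,-2.6,26,3,255],[0,0,0,-3,30,3,255],[0,0,0,-3.4,34,3,255],[0,0,0,-3.8,37.2,3,255]]]'
python3 -m jog '[[[0,0,0,0,0.1,0,255],[0,0,0,0,0.1,0,255],[0,0,0,0,0.1,-2,255],[0,0,0,0,0.1,-5,255],[0,0,0,0,0.1,-8,255],[0,0,0,0,0.1,-10,255],[0,0,0,0,0.1,-11,255],[0,0,0,0,0.1,-11.4,255],[0,0,0,0,0.1,-11.4,255]]]'
```

```text
t: 9.38
position: [0.5259, 0.3122, 0.1422]
ee_rot: [-2.219, -2.222, 0.005]
wrist_force: [1.0, -0.5, -1.2]
opening: 0.0433
finger_force: 26.1
t: 10.13
position: [0.5272, 0.3096, 0.0291]
ee_rot: [-2.223, -2.219, 0.004]
wrist_force: [-0.7, -0.5, -2.4]
opening: 0.0435
finger_force: 26.1
```

```bash
python3 -m jog '[[[0,0,0,0.2,0.1,-0.2,255],[0,0,0,0.2,0.1,-0.4,255],[0,0,0,0.2,0.1,-0.55,255],[0,0,0,0.2,0.1,-0.65,255],[0,0,0,0.2,0.1,-0.72,255],[0,0,0,0.2,0.1,-0.72,255]]]'
```

```text
t: 10.63
position: [0.53, 0.3125, 0.0238]
ee_rot: [2.221, 2.221, 0.002]
wrist_force: [-0.4, -0.8, 2.0]
opening: 0.0433
finger_force: 26.3
```

```bash
python3 -m jog '[[[0,0,0,0,0,0,110],[0,0,0,0,0,0,90],[0,0,0,0,0,0,70],[0,0,0,0,0,0,70],[0,0,0,0,0,0,70],[0,0,0,0,0,1,70],[0,0,0,0,0,4,70],[0,0,0,0,0,8,70],[0,0,0,0,0,11.5,70],[0,0,0,0,0,11.5,70]]]'
python3 -m jog '[[[0,0,0.12,-0.8,-2.4,0,70],[0,0,0.24,-1.6,-4.8,0,70],[0,0,0.36,-2.4,-7.2,0,70],[0,0,0.48,-3.2,-9.6,0,70],[0,0,0.6,-4,-12,0,70],[0,0,0.72,-4.8,-14.4,0,70],[0,0,0.84,-5.5,-17,0,70],[0,0,0.96,-6.3,-19.5,0,70],[0,0,1.08,-7,-22,0,70],[0,0,1.2,-7.8,-24.2,0,70]]]'
python3 -m jog '[[[0,0,0.12,0,0,0,80],[0,0,0.24,0,0,0,80],[0,0,0.36,0,0,0,80],[0,0,0.4,0,0,0,80],[0,0,0.4,0,0,0,80],[0,0,0.4,0,0,0,80]]]'
python3 - <<'E'
from h import *;st();v=snap('wrist','w4.png');H=hsv(v)
p0=proj(v,[[.452,.07,.01]])[0];print(p0)
cv2.imwrite("pics/w4.png",np.hstack([v["img"],cv2.resize(snap('side')["img"][250:400,240:440],(160,120)).repeat(1,0) if 0 else v["img"][:, :1]])[:,:,::-1])
for b,s,c in blobs((H[...,1]<40)&(H[...,2]>150),300):
    pts=np.argwhere(b)[:,::-1].astype(np.float32);r=cv2.minAreaRect(pts);q=cast(v,cv2.boxPoints(r),.012);e=q[np.argmax(np.linalg.norm(q-q[0],axis=1))]
    print(s,c.round(0),cast(v,r[0],.01)[0].round(4),r[1],r[2])
    vx,vy,x,y=cv2.fitLine(pts,2,0,.01,.01).ravel();g=cast(v,[[x-30*vx,y-30*vy],[x+30*vx,y+30*vy]],.012);g=g[1]-g[0];print(np.degrees(np.arctan2(g[1],g[0])))
E
```

```text
t: 11.47
position: [0.534, 0.3148, 0.1476]
ee_rot: [2.219, 2.219, 0.024]
wrist_force: [1.3, 1.0, 0.7]
opening: 0.062
finger_force: 0.0
t: 12.3
position: [0.4514, 0.0688, 0.1387]
ee_rot: [0.57, 3.088, 0.0]
wrist_force: [-0.5, -0.7, 0.8]
opening: 0.0618
finger_force: 0.0
t: 12.8
position: [0.4518, 0.0701, 0.1384]
ee_rot: [-0.044, 3.14, 0.0]
wrist_force: [0.4, -0.2, -0.1]
opening: 0.0584
finger_force: 0.0
t 12.8 p [0.4518 0.0701 0.1384] rot [-0.044  3.14   0.   ] j [ 0.15  0.22 -0.27  1.08 -0.    0.13] F [ 0.4 -0.2 -0.1] op 0.0584 ff 0.0
[319.78065937 196.0438744 ]
[ 312  159   14   87 1165] [319. 200.] [0.4583 0.0689 0.01  ] (86.0, 13.0) 90.0
1.657964317775881
[  0 188  53  16 576] [ 26. 196.] [ 0.4603 -0.2264  0.01  ] (53.21078872680664, 10.948020935058594) 5.572198390960693
85.37393309782898
[ 452  190  113   16 1543] [508. 197.] [0.4481 0.2606 0.01  ] (14.19079875946045, 112.22834777832031) 88.99491119384766
92.9731762917874
[232 241  28  41 408] [245. 260.] [ 0.5244 -0.0088  0.01  ] (13.213306427001953, 44.21831512451172) 22.30620574951172
153.63559486508848
[380 241  28  42 416] [394. 261.] [0.5204 0.1527 0.01  ] (45.123966217041016, 13.92715072631836) 68.19859313964844
29.01091734194061
[  35  253   41   36 1114] [ 55. 270.] [ 0.5432 -0.2164  0.01  ] (42.42640686035156, 32.526912689208984) 45.0
54.02471956878797
```

View pics/w4.png

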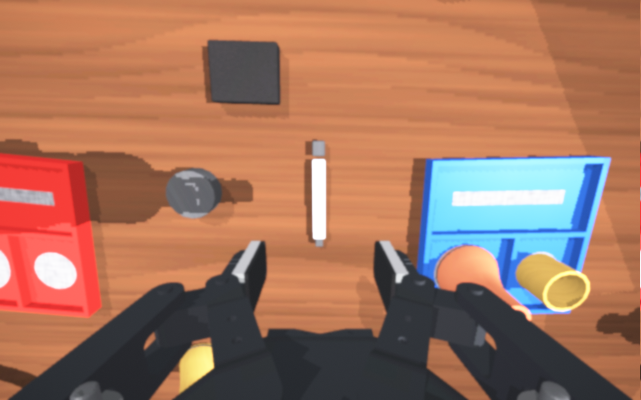

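The wrist picture shows the punch from (318,141) to (318,246), centred under the gripper; the brass cup and copper bell sit upright in the blue tray at (550,282) and (480,285).

```bash
python3 -m jog '[[[0,0,0,-0.1,-0.1,-3,80],[0,0,0,-0.1,-0.1,-6,80],[0,0,0,-0.1,-0.1,-9,80],[0,0,0,-0.1,-0.1,-11.5,80],[0,0,0,-0.1,-0.1,-12.8,80],[0,0,0,-0.1,-0.1,-13.3,80],[0,0,0,-0.1,-0.1,-13.3,80],[0,0,0,-0.1,-0.1,-13.3,150],[0,0,0,-0.1,-0.1,-13.3,180],[0,0,0,-0.1,-0.1,-13.3,220]]]' 40
python3 -m jog '[[[0,0,0,0,0,0,255],[0,0,0,0,0,0,255],[0,0,0,0,0,0,255],[0,0,0,0,0,0,255],[0,0,0,0,0,0,255],[0,0,0,0,0,0,255]]]'
```

```text
t: 13.68
position: [0.4519, 0.0694, 0.0062]
ee_rot: [-0.046, 3.138, 0.001]
wrist_force: [-0.2, 0.4, -0.0]
opening: 0.0229
finger_force: 0.0
t: 14.18
position: [0.4517, 0.0693, 0.0062]
ee_rot: [-0.046, 3.139, 0.0]
wrist_force: [-0.9, -0.6, 6.3]
opening: 0.0104
finger_force: 39.8
```

```bash
python3 -m jog '[[[0,0,0,0,0,0.5,255],[0,0,0,0,0,2,255],[0,0,0,0,0,5,255],[0,0,0,0,0,9,255],[0,0,-0.1,0,2,11,255],[0,0,-0.2,0,4,11,255],[0,0,-0.3,-0.1,6,11,255],[0,0,-0.4,-0.1,8,11,255],[0,0,-0.5,-0.2,10,11,255],[0,0,-0.6,-0.2,12,11,255]]]'
python3 -m jog '[[[0,0,-0.1,0,1.5,0,255],[0,0,-0.2,0,3,0,255],[0,0,-0.3,-0.1,5,0,255],[0,0,-0.4,-0.1,7.2,0,255],[0,0,-0.5,-0.1,7.2,0,255],[0,0,-0.6,-0.1,7.2,0,255],[0,0,-0.7,-0.1,7.2,0,255],[0,0,-0.8,-0.1,7.2,0,255],[0,0,-0.9,-0.1,7.2,0,255],[0,0,-0.95,-0.1,7.2,0,255]]]'
python3 -c "
from h import *;st();snap('side','s5.png');snap('scene','c5.png')"
```

```text
t: 15.02
position: [0.4479, 0.1899, 0.115]
ee_rot: [-0.892, -3.012, 0.001]
wrist_force: [-0.1, -0.1, -1.6]
opening: 0.0103
finger_force: 39.2
t: 15.85
position: [0.447, 0.2609, 0.1148]
ee_rot: [-2.17, -2.272, 0.002]
wrist_force: [-0.6, 0.2, -1.3]
opening: 0.0103
finger_force: 39.2
t 15.85 p [0.447  0.2609 0.1148] rot [-2.170e+00 -2.272e+00  2.000e-03] j [ 0.53  0.36 -0.15  1.06  0.    2.05] F [-0.6  0.2 -1.3] op 0.0103 ff 39.2
```

View pics/s5.png

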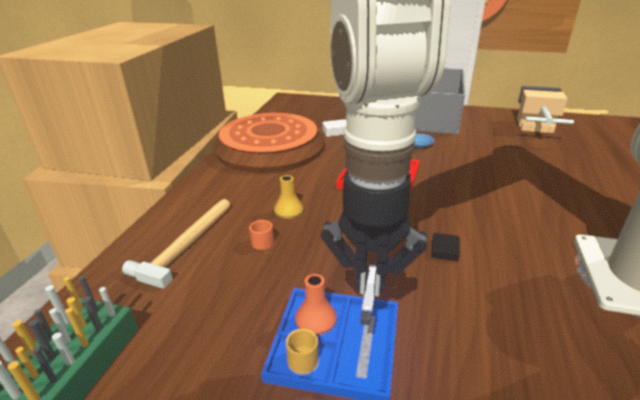

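The punch hangs level at (370,300), in line with the trough; the bell and cup stand upright in their wells.

```bash
python3 -m jog '[[[0,0,0,0.1,0,-2,255],[0,0,0,0.1,0,-5,255],[0,0,0,0.1,0,-7.5,255],[0,0,0,0.1,0,-9,255],[0,0,0,0.1,0,-9.5,255],[0,0,0,0.1,0,-9.8,255],[0,0,0,0.1,0,-10,255],[0,0,0,0.1,0,-10.12,255],[0,0,0,0.1,0,-10.15,255],[0,0,0,0.1,0,-10.15,255]]]'
```

```text
t: 16.78
position: [0.4493, 0.2616, 0.0144]
ee_rot: [2.165, 2.276, 0.003]
wrist_force: [0.5, -0.1, -2.2]
opening: 0.0102
finger_force: 39.2
```

```bash
python3 -m jog '[[[0,0,0,0,0,-0.05,255],[0,0,0,0,0,-0.1,255],[0,0,0,0,0,-0.1,255],[0,0,0,0,0,-0.1,255]]]'
```

```text
t: 17.12
position: [0.4494, 0.2616, 0.0142]
ee_rot: [2.165, 2.276, 0.004]
wrist_force: [-1.4, -1.7, 6.6]
opening: 0.0104
finger_force: 40.2
```

```bash
python3 -m jog '[[[0,0,0,0,0,0,190],[0,0,0,0,0,0,165],[0,0,0,0,0,0,165],[0,0,0,0,0,0,165],[0,0,0,0,0,0,165],[0,0,0,0,0,1,165],[0,0,0,0,0,4,165],[0,0,0,0,0,8,165],[0,0,0,0,0,12,165],[0,0,0,0,0,14,100]]]'
python3 -m jog '[[[0,0,0,2.3,-3.3,0,0],[0,0,0,4.6,-6.6,0,0],[0,0,0,6.9,-9.9,0,0],[0,0,0,9.2,-13.2,0,0],[0,0,0,11.5,-16.5,0,0],[0,0,0,13.5,-19.5,0,0],[0,0,0,15.5,-22.5,0,0],[0,0,0,17.5,-25.5,0,0],[0,0,0,19.5,-29,0,0],[0,0,0,22.6,-32.6,0,0]]]'
python3 -m jog '[[[0,0,0,0,0,0,0],[0,0,0,0,0,0,0]]]'
python3 -c "
from h import *;st();v=snap('wrist','w6.png');print(proj(v,[[.6755,-.064,.08],[.69,.0606,.04]]).round(1))"
```

```text
t: 17.95
position: [0.4505, 0.2622, 0.158]
ee_rot: [2.164, 2.275, 0.011]
wrist_force: [1.0, 0.8, 0.4]
opening: 0.041
finger_force: 0.0
t: 18.78
position: [0.6706, -0.0625, 0.1534]
ee_rot: [-2.166, -2.276, 0.001]
wrist_force: [1.2, 0.2, -0.1]
opening: 0.0851
finger_force: 0.0
t: 18.95
position: [0.6713, -0.0628, 0.1514]
ee_rot: [-2.169, -2.271, 0.001]
wrist_force: [0.7, 1.0, -1.1]
opening: 0.0853
finger_force: 0.0
t 18.95 p [ 0.6713 -0.0628  0.1514] rot [-2.169e+00 -2.271e+00  1.000e-03] j [-0.09  0.63  0.4   1.34  0.    1.43] F [ 0.7  1.  -1.1] op 0.0853 ff 0.0
[[324.5 214.8]
 [348.8  58.3]]
```

View pics/w6.png

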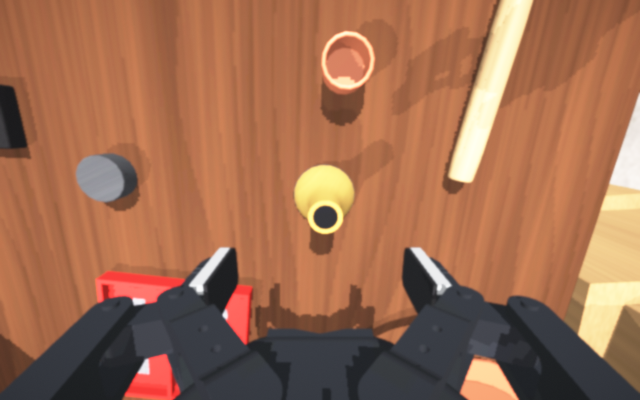

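The brass neck mouth is at (324,217), and the copper cup rim at (348,61), each about 1.5 mm from predicted.

```bash
python3 -m jog '[[[0,0,0,0.4,-0.25,0,0],[0,0,0,0.4,-0.25,-2,0],[0,0,0,0.4,-0.25,-4.5,0],[0,0,0,0.4,-0.25,-7,0],[0,0,0,0.4,-0.25,-9,0],[0,0,0,0.4,-0.25,-10.2,0],[0,0,0,0.4,-0.25,-10.2,0],[0,0,0,0.4,-0.25,-10.2,100],[0,0,0,0.4,-0.25,-10.2,150],[0,0,0,0.4,-0.25,-10.2,150]]]' 40
python3 -m jog '[[[0,0,0,0,0,0,200],[0,0,0,0,0,0,255],[0,0,0,0,0,0,255],[0,0,0,0,0,0,255],[0,0,0,0,0,0,255],[0,0,0,0,0,0,255],[0,0,0,0,0,0.5,255],[0,0,0,0,0,2.5,255],[0,0,0,0,0,6,255],[0,0,0,0,0,6,255]]]'
python3 -c "
from h import *;st()"
```

```text
t: 19.83
position: [0.6763, -0.0628, 0.0528]
ee_rot: [2.163, 2.275, 0.004]
wrist_force: [-0.5, -0.6, 0.3]
opening: 0.0513
finger_force: 0.0
t: 20.67
position: [0.678, -0.0633, 0.1166]
ee_rot: [2.16, 2.271, 0.009]
wrist_force: [2.2, -0.3, -0.6]
opening: 0.027
finger_force: 40.1
t 20.67 p [ 0.678  -0.0633  0.1166] rot [2.16  2.271 0.009] j [-0.09  0.66  0.35  1.26 -0.    1.43] F [ 2.2 -0.3 -0.6] op 0.027 ff 40.1
```

```bash
python3 -m jog '[[[0,0,0,-0.6,-1,0,255],[0,0,0,-2,-3.5,0,255],[0,0,0,-4,-7,0,255],[0,0,0,-6,-10.5,0,255],[0,0,0,-8,-14,0,255],[0,0,0,-10,-17.5,0,255],[0,0,0,-12,-20.5,0,255],[0,0,0,-13.3,-22.7,0,255],[0,0,0,-13.7,-23.4,0,255],[0,0,0,-13.7,-23.4,0,255]]]'
python3 -m jog '[[[0,0,0,0,0,-1,255],[0,0,0,0,0,-2.5,255],[0,0,0,0,0,-3.7,255],[0,0,0,0,0,-4.3,255],[0,0,0,0,0,-4.7,255],[0,0,0,0,0,-4.9,255],[0,0,0,0,0,-5,255],[0,0,0,0,0,-5,255],[0,0,0,0,0,-5,255]]]'
python3 -c "
from h import *;st();snap('scene','c7.png')"
```

```text
t: 21.5
position: [0.535, -0.2991, 0.1089]
ee_rot: [-2.169, -2.269, 0.002]
wrist_force: [-0.3, -0.0, -2.8]
opening: 0.0267
finger_force: 40.1
t: 22.25
position: [0.5384, -0.297, 0.0611]
ee_rot: [2.164, 2.276, 0.001]
wrist_force: [-0.7, -0.1, -3.7]
opening: 0.0264
finger_force: 40.3
t 22.25 p [ 0.5384 -0.297   0.0611] rot [2.164e+00 2.276e+00 1.000e-03] j [-0.5   0.58  0.06  1.05  0.    1.02] F [-0.7 -0.1 -3.7] op 0.0264 ff 40.3
```

View pics/c7.png

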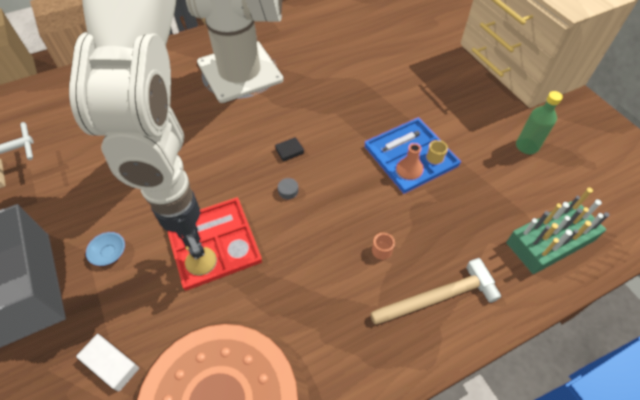

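The picture shows the punch, copper bell and brass cup seated in the blue tray, and the brass bell just above its red well (200,262). It is still hanging, so lower a bit more.

```bash
python3 -m jog '[[[0,0,0,0,0,-0.07,255],[0,0,0,0,0,-0.14,255],[0,0,0,0,0,-0.2,255],[0,0,0,0,0,-0.2,255],[0,0,0,0,0,-0.2,255]]]'
```

```text
t: 22.72
position: [0.5382, -0.2973, 0.0601]
ee_rot: [2.164, 2.275, 0.001]
wrist_force: [-3.1, 0.6, 5.0]
opening: 0.0269
finger_force: 40.9
```

```bash
python3 -m jog '[[[0,0,0,0,0,0,180],[0,0,0,0,0,0,130],[0,0,0,0,0,0,80],[0,0,0,0,0,0,20],[0,0,0,0,0,0,20],[0,0,0,0,0,0.2,20],[0,0,0,0,0,2,20],[0,0,0,0,0,5,20],[0,0,0,0,0,8,20],[0,0,0,0,0,8,20]]]'
python3 -m jog '[[[0,0,0,1.5,3.6,0,30],[0,0,0,3,7.2,0,30],[0,0,0,4.5,10.8,0,30],[0,0,0,6,14.4,0,30],[0,0,0,7.5,18,0,30],[0,0,0,9,21.6,0,30],[0,0,0,10.5,25.2,0,30],[0,0,0,12,28.8,0,30],[0,0,0,13.5,32.4,0,30],[0,0,0,15.1,35.7,0,30]]]'
python3 -m jog '[[[0,0,0,0,0,0,30],[0,0,0,0,0,0,30],[0,0,0,0,0,0,30]]]'
python3 -c "
from h import *;st();v=snap('wrist');H=hsv(v);print(proj(v,[[.689,.0595,.04]]).round(1))
m=(H[...,0]<11)&(H[...,1]>100);m[:120]=0;m[300:]=0
for b,s,c in blobs(m,300): print(s,c.round())
cv2.imwrite('pics/w8.png',v['img'][100:300,150:500,::-1])"
```

```text
t: 23.55
position: [0.5413, -0.2989, 0.1454]
ee_rot: [2.157, 2.268, 0.005]
wrist_force: [0.6, -0.7, 1.2]
opening: 0.0785
finger_force: 0.0
t: 24.38
position: [0.6892, 0.0625, 0.1385]
ee_rot: [-2.164, -2.277, -0.0]
wrist_force: [0.1, -0.0, 0.6]
opening: 0.0751
finger_force: 0.0
t: 24.63
position: [0.6885, 0.0601, 0.1379]
ee_rot: [-2.164, -2.277, 0.002]
wrist_force: [1.0, -0.7, 0.7]
opening: 0.075
finger_force: 0.0
t 24.63 p [0.6885 0.0601 0.1379] rot [-2.164e+00 -2.277e+00  2.000e-03] j [ 0.09  0.68  0.44  1.34 -0.    1.61] F [ 1.  -0.7  0.7] op 0.075 ff 0.0
[[319.9 204.9]]
[    0   120   388   180 40305] [183. 206.]
[ 384  120   33  180 1306] [402. 202.]
[409 120  26 130 599] [423. 180.]
[ 414  120   55  137 1235] [443. 177.]
[490 120  19  67 374] [498. 151.]
[ 449  120  110  180 5196] [507. 210.]
[ 536  120   91  180 5840] [578. 201.]
[ 300  186   41   39 1012] [320. 204.]
```

View pics/w8.png

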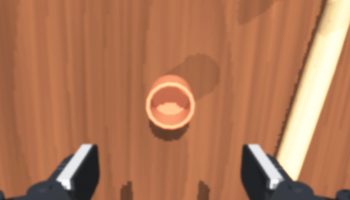

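The copper cup rim is at full-frame (320,205), exactly where predicted, with the hammer handle well clear.

```bash
python3 -m jog '[[[0,0,0,0,0,-3,40],[0,0,0,0,0,-6,40],[0,0,0,0,0,-9,40],[0,0,0,0,0,-11,40],[0,0,0,0,0,-12.2,40],[0,0,0,0,0,-12.2,40],[0,0,0,0,0,-12.2,100],[0,0,0,0,0,-12.2,130],[0,0,0,0,0,-12.2,255],[0,0,0,0,0,-12.2,255]]]' 25
python3 -m jog '[[[0,0,0,0,0,0,255],[0,0,0,0,0,0,255],[0,0,0,0,0,0,255],[0,0,0,0,0,0,255],[0,0,0,0,0,1,255],[0,0,0,0,0,3,255],[0,0,0,0,0,6,255],[0,0,0,0,0,10,255],[0,0,0,0,0,10,255],[0,0,0,0,0,10,255]]]'
```

```text
t: 25.52
position: [0.6906, 0.06, 0.0191]
ee_rot: [2.163, 2.274, 0.005]
wrist_force: [-0.5, -1.2, 4.7]
opening: 0.0419
finger_force: 27.0
t: 26.35
position: [0.6912, 0.0605, 0.1211]
ee_rot: [2.161, 2.273, 0.01]
wrist_force: [0.2, -0.8, -0.9]
opening: 0.0423
finger_force: 26.5
```

```bash
python3 -m jog '[[[0,0,0,-0.8,-1.5,0,255],[0,0,0,-2.4,-4.5,0,255],[0,0,0,-4.2,-8,0,255],[0,0,0,-6,-11.5,0,255],[0,0,0,-7.8,-15,0,255],[0,0,0,-9.6,-18.5,0,255],[0,0,0,-11.4,-22,0,255],[0,0,0,-13.2,-25.3,0,255],[0,0,0,-14.5,-27.8,0,255],[0,0,0,-14.5,-27.8,0,255]]]'
python3 -m jog '[[[0,0,0,0,0,-2,255],[0,0,0,0,0,-5,255],[0,0,0,0,0,-7.5,255],[0,0,0,0,0,-8.4,255],[0,0,0,0,0,-8.8,255],[0,0,0,0,0,-9,255],[0,0,0,0,0,-9,255],[0,0,0,0,0,-9,255]]]'
```

```text
t: 27.18
position: [0.5397, -0.2222, 0.1151]
ee_rot: [-2.171, -2.267, 0.006]
wrist_force: [1.4, 0.6, -0.7]
opening: 0.0425
finger_force: 26.5
t: 27.85
position: [0.5437, -0.2174, 0.0269]
ee_rot: [-2.164, -2.277, 0.0]
wrist_force: [-0.3, -0.9, 0.8]
opening: 0.0423
finger_force: 27.0
```

```bash
python3 -m jog '[[[0,0,0,0,0,-0.07,255],[0,0,0,0,0,-0.14,255],[0,0,0,0,0,-0.2,255],[0,0,0,0,0,-0.2,255],[0,0,0,0,0,-0.2,255]]]'
```

```text
t: 28.27
position: [0.5438, -0.2175, 0.0268]
ee_rot: [2.165, 2.276, 0.001]
wrist_force: [-5.0, 3.1, 14.1]
opening: 0.0422
finger_force: 28.3
```

```bash
python3 -m jog '[[[0,0,0,0,0,0.1,255],[0,0,0,0,0,0.15,255],[0,0,0,0,0,0.15,110],[0,0,0,0,0,0.15,90],[0,0,0,0,0,0.15,70],[0,0,0,0,0,0.15,70],[0,0,0,0,0,0.15,70],[0,0,0,0,0,1,70],[0,0,0,0,0,4,70],[0,0,0,0,0,8,70]]]'
python3 -m jog '[[[0,0,0,-1,2,2,70],[0,0,0,-3,6,4,70],[0,0,0,-5,10,5,70],[0,0,0,-7,14,5,70],[0,0,0,-8,18,5,70],[0,0,0,-8,20,5,70],[0,0,0,-8,20,5,70],[0,0,0,-8,20,5,70]]]'
python3 - <<'E'
from h import *;st();a=snap('scene')["img"];b=snap('side')["img"]
c=lambda i,x0,y0,x1,y1:cv2.resize(i[y0:y1,x0:x1],(400,300),interpolation=cv2.INTER_CUBIC)
g=np.vstack([np.hstack([c(a,355,110,475,200),c(b,260,270,420,390)]),np.hstack([c(a,150,195,274,288),c(b,320,120,432,204)])])
cv2.imwrite("pics/f9.png",g[:,:,::-1]);cv2.imwrite("pics/f9full.png",a[:,:,::-1])
E
```

```text
t: 29.1
position: [0.5409, -0.2168, 0.102]
ee_rot: [-2.16, -2.27, 0.005]
wrist_force: [0.2, -0.8, -0.5]
opening: 0.0621
finger_force: 0.0
t: 29.77
position: [0.4638, -0.0165, 0.1554]
ee_rot: [2.16, 2.279, 0.001]
wrist_force: [-0.5, -0.3, -0.3]
opening: 0.0616
finger_force: 0.0
t 29.77 p [ 0.4638 -0.0165  0.1554] rot [2.160e+00 2.279e+00 1.000e-03] j [-0.04  0.22 -0.23  1.12 -0.    1.48] F [-0.5 -0.3 -0.3] op 0.0616 ff 0.0
```

View pics/f9.png

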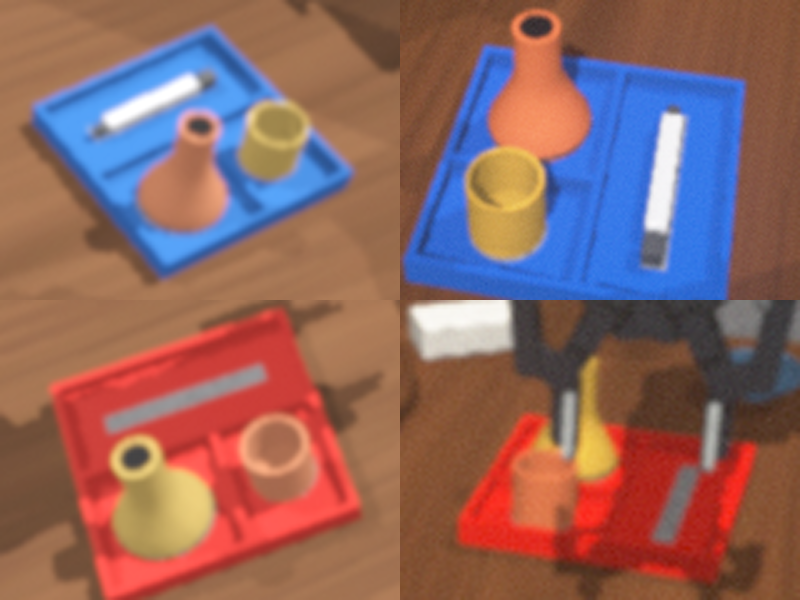

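All five pieces stand or lie in the right wells: copper bell, brass cup and punch in blue; brass bell and copper cup in red. The gripper is clear.

```bash
python3 -c "
from plant import ctrl;print(ctrl.close_job())"
```

```text
the job is handed in; nothing more can be done
None
```

Both kits are made up as asked, in the order asked, with the dark steel disc left alone, and the job was handed in at about 30 s; no verdict came back.

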